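# Run a scoop of macadamias over the nut cleaner to drop out the stones

## Robot

A 6-joint arm with a two-finger parallel gripper is mounted at the origin on the work surface. World frame = base frame: x ahead of the robot, y to its left, z up, the work surface at z = 0. Lengths are in m, angles in rad, forces in N, time in s.
With the tool pointing down it reaches from about 0.35 to 0.85 m from the base axis. Payload 8.1 kg.
Tool frame: the origin (TCP) lies at the very end of the fingers, on their centre line; the grasp point (between the pads) lies env.tcp_to_grasp behind it (env.tcp_to_grasp is the distance from the TCP to the grasp point, in m); y points along the fingers, x is the direction in which the jaws open and shut, and the axes are right-handed (so a half turn about y gives the same grasp; the last joint's range is limited). The gripper opens to 85 mm and grips with 20 to 120 N. Pads are 22 mm wide; open, the fingers measure 114 mm over their backs; the gripper's body (76 mm by 85 mm) begins 54 mm behind the grasp point. The pads swing forward as they close: fully open they stand 13 mm farther back than shut.
Start: joints at [-1.287, 0.13, 1.488, -0, 1.523, -0.085], TCP at [0.216, -0.56, 0.231] pointing down, gripper open.
Joint ranges: [-2.96, 2.96], [-0.89, 2.26], [0.02, 2.5], [-1.34, 4.48], [0, 2.73], [-2.66, 2.66]. Speed limits (rad/s): [2.39, 2.39, 2.79, 3.14, 3.14, 3.14].

## Interface

Orientations are given as [roll, pitch, yaw] about the fixed x, y, z axes, in that order (R = Rz(yaw) Ry(pitch) Rx(roll)).
In Python, from cell import env gives the robot as it stands.
- The arm moves only by the tool move_arm, never from a script. Its argument "increments" is a list of rows, each a list of 6 numbers: the shift along the world's x, y, z in units of 25 mm (1.0 is 25 mm), then the turn, a rotation vector about the world's x, y, z in units of 5 degrees (1.0 is 5 degrees). A call has 1 to 20 rows; each row is the pose to reach, as a shift and turn from the pose commanded when the call began; what a row does not reach only later rows make up. A row lasts 1/12 s, in which the tool goes at most 41.7 mm and 7.16 degrees, less where a joint would pass 70% of its speed; a pose out of reach is approached as far as the arm can. A call with a gripper value outside its range is refused whole. "hand" is the gripper's target within -1 to 1 (shut at 1, half-way at 0, fully open at -1), set as the call begins (left out, the last holds). The fingers move at their own pace and stop on an object; the grip force is fixed at half the most. Time passes only in rows, so rows that repeat a pose let the fingers close. It gives the time, the measured TCP pose, the force and the opening at its end, in the units of the state.
- env.observe(): the state, without advancing time (a new reading comes with each control period).
- env.camera(name): name is "scene" or "top" or "wrist"; returns a dict with "frame" (420x560x3 uint8, red, green, blue), "K" (3x3 intrinsics, pixels), "D" ([k1, k2, p1, p2, k3] as OpenCV has them; the pictures are not rectified), "eye" and "attitude" of the camera in the world. Camera axes: x right, y down, z forward; pixel columns grow to the right and rows downward; lengths in m; the calibration is good to about 2 mm. A picture is of the moment at which its call begins. There is no depth.
- env.hand_in(): hands the job in, once; it reports no verdict.
The state is a dict: "t": time; "joint_pos": joint angles; "joint_vel": joint speeds; "effort": joint torques, N m; "tcp_pos": TCP position; "eef_rot": TCP orientation; "wrist_force": force on the tool from outside, world axes, zero at the start; "wrist_torque": the same for the moment, N m; "gripper_width": finger opening in m.
Only numpy, scipy, OpenCV 4.12 (cv2) and the standard library are available. Lean on these libraries where they do the work, as an engineer would, in place of code of your own. Each camera call takes 0.05 s, during which the arm holds its last target. There are 200 camera calls.

## Task

Run this scoop of macadamias over the bench nut cleaner to get the stones out: lift the scoop by its top handle, tip everything in it into the hopper while the gate is still shut, and stand the empty scoop level back on the bench. Then swing the gate's cam lever up to its highest lift and keep it there until the whole load has run down, nuts rolling on into the end tray while the bars let stones through to the bin; finish still holding the lever at the top, because it springs shut when let go. Leave the level, the padlock and the sockets where they are.

Things in the scene. Friction and masses are not known exactly. Their poses are not given: they have to be found in the camera images.
- scoop_grip (a point): centre of the handle grip of an aluminium feed scoop (0.3 kg, 193 mm long, 78 mm wide at the back flaring to 95 at the nose). The grip is a level wooden bar over the top of the scoop, 96 mm long (x), 22 mm wide (y), 24 mm high, nearly over the centre of mass; this point is 100 mm above the bench when the scoop stands level. Axes: x along the grip towards the open pouring nose, y across, z up. The trough's sides rise to 58 mm, its back to 72 mm
- scoop_nose (a point): middle of the scoop's pouring lip, 122 mm ahead (+x) of scoop_grip and 85 mm below it; same axes. The scoop's floor is flat but for the last 60 mm, which climb 13 degrees to this lip and keep the nuts in; dipping the nose 45 to 50 degrees empties it; nuts that bridge come free when it is levelled and dipped again. A thin steel hoop carries the handle's front end 50 mm ahead of scoop_grip
- grader: bench nut cleaner of aluminium sheet, fixed to the bench, 145 mm wide (without its lever) and 490 mm long. Origin on the bench under the gate; +y runs from the gate to the hopper, -y down the sizing bars to the end tray, +x to the side with the gate lever, z up. Below the hopper's outlet (y 0, z 115 mm) five bars slope down at 18 degrees to the end tray; the gaps between them are 22 mm
- hopper_mouth (a point): centre of the hopper's open top, 204 mm above the bench; the grader's axes. The opening is 124 mm along x and 148 mm along y, clear inside; the floor lies 40 mm below the rim at the back (+y) and falls at 18 degrees to 89 mm below it at the outlet, which is as wide as the hopper and shut by a lift gate
- end_tray (a point): centre of the floor of the open end tray, 5 mm above the bench, which catches the nuts; inside 124 mm (grader x) by 118 mm (grader y), walls 50 to 60 mm high, 37 mm towards the bars
- bin (a point): centre of the floor of the bin under the bars, 5 mm above the bench, which catches the stones (a stray one may be carried over into the tray); inside 124 mm (grader x) by 200 mm (grader y), seen through the bars
- gate_lever (a joint): angle of the gate's cam lever, rad. 0 = at rest: gate shut, lever slanting 55 degrees below level towards the grader's -y; grows as the lever swings up. Its eccentric lifts the gate most, 49 mm, at 2.53, with the lever straight up; past that the gate comes down again (stop at 2.96). A return spring and the gate's weight bring it back to 0 when let go: some 2 to 5 N at the grip
- gate (a joint): height of the lift gate above its shut position, m: 0 shut, 0.049 at the cam's highest lift. It rests on the cam by its weight (0.35 kg)
- lever_grip (a point): centre of the lever's grip: a free-turning black sleeve 24 mm in diameter, 88 mm long, axis level along the grader's x, 100 mm from the lever's turning axis, clear all round but for the lever arm at its inner end. 78 mm above the bench at rest, 260 mm with the lever straight up. Use its position; its axes turn with the lever
- lever_hub (a point): point on the turning axis of the gate lever, in the middle of the lever arm's 8 mm thickness, 160 mm above the bench; the axis is level along the grader's x, and lever_grip lies 50 mm further out along +x
- nut1_center (a point): centre of a macadamia in its brown shell, a ball 30 mm across, about 14 g; starts loose in the scoop
- nut2_center (a point): centre of a macadamia in its brown shell, a ball 30 mm across, about 14 g; starts loose in the scoop
- nut3_center (a point): centre of a macadamia in its brown shell, a ball 30 mm across, about 14 g; starts loose in the scoop
- nut4_center (a point): centre of a macadamia in its brown shell, a ball 30 mm across, about 14 g; starts loose in the scoop
- nut5_center (a point): centre of a macadamia in its brown shell, a ball 30 mm across, about 14 g; starts loose in the scoop
- stone1_center (a point): centre of a rounded grey-brown ironstone pebble 17 mm across, about 10 g, swept up with the nuts; starts loose in the scoop
- stone2_center (a point): centre of a rounded grey-brown ironstone pebble 17 mm across, about 10 g, swept up with the nuts; starts loose in the scoop
- stone3_center (a point): centre of a rounded grey-brown ironstone pebble 17 mm across, about 10 g, swept up with the nuts; starts loose in the scoop
- level: bystander: yellow plastic torpedo level, 230 x 22 x 42 mm, loose on the bench; origin under its centre, long along its y
- socket_tray: bystander: chrome tray of sockets, 85 x 200 x 40 mm, loose; origin under its centre, long along its y
- padlock: bystander: red padlock lying flat, body 40 x 45 x 22 mm, shackle along its x; origin under the centre of the lock's body
Not all that is in view belongs to the job. There is more than one size of the part that bears scoop_grip; the job needs the larger.

How it is judged:
On the way, in this order (a step that is already met when the one before it is completed fails the run):
1. all five nuts and three stones lie in the hopper with the gate shut (lever within 0.15 rad of rest) (x of nut1_center in the frame of grader between -0.062 and 0.062 m and y of nut1_center in the frame of grader between -0.002 and 0.152 m and z of nut1_center in the frame of grader between 0.11 and 0.21 m and x of nut2_center in the frame of grader between -0.062 and 0.062 m and y of nut2_center in the frame of grader between -0.002 and 0.152 m and z of nut2_center in the frame of grader between 0.11 and 0.21 m and x of nut3_center in the frame of grader between -0.062 and 0.062 m and y of nut3_center in the frame of grader between -0.002 and 0.152 m and z of nut3_center in the frame of grader between 0.11 and 0.21 m and x of nut4_center in the frame of grader between -0.062 and 0.062 m and y of nut4_center in the frame of grader between -0.002 and 0.152 m and z of nut4_center in the frame of grader between 0.11 and 0.21 m and x of nut5_center in the frame of grader between -0.062 and 0.062 m and y of nut5_center in the frame of grader between -0.002 and 0.152 m and z of nut5_center in the frame of grader between 0.11 and 0.21 m and x of stone1_center in the frame of grader between -0.062 and 0.062 m and y of stone1_center in the frame of grader between -0.002 and 0.152 m and z of stone1_center in the frame of grader between 0.11 and 0.21 m and x of stone2_center in the frame of grader between -0.062 and 0.062 m and y of stone2_center in the frame of grader between -0.002 and 0.152 m and z of stone2_center in the frame of grader between 0.11 and 0.21 m and x of stone3_center in the frame of grader between -0.062 and 0.062 m and y of stone3_center in the frame of grader between -0.002 and 0.152 m and z of stone3_center in the frame of grader between 0.11 and 0.21 m and value of joint gate_lever below 0.15 rad), for 0.3 s.
2. the scoop stands level on the bench, let go, with the nuts and stones still in the hopper and the gate shut (all of step 1 and height (world z) of scoop_grip between 0.092 and 0.108 m and angle between scoop_grip's own z axis and vertical below 0.12 rad and contact force between the fingers and scoop below 0.05 N), for 0.2 s.
At the end, for the whole second after the job is handed in: The fingers hold the lever within 0.2 rad of its highest lift (2.53), bearing on it with over 0.5 N, gate up over 46 mm; the five nuts lie in the end tray, the three stones in the bin or tray; the scoop stands level on the bench (within 8 mm, 0.12 rad) (x of nut1_center in the frame of grader between -0.062 and 0.062 m and y of nut1_center in the frame of grader between -0.322 and -0.204 m and z of nut1_center in the frame of grader between 0 and 0.045 m and x of nut2_center in the frame of grader between -0.062 and 0.062 m and y of nut2_center in the frame of grader between -0.322 and -0.204 m and z of nut2_center in the frame of grader between 0 and 0.045 m and x of nut3_center in the frame of grader between -0.062 and 0.062 m and y of nut3_center in the frame of grader between -0.322 and -0.204 m and z of nut3_center in the frame of grader between 0 and 0.045 m and x of nut4_center in the frame of grader between -0.062 and 0.062 m and y of nut4_center in the frame of grader between -0.322 and -0.204 m and z of nut4_center in the frame of grader between 0 and 0.045 m and x of nut5_center in the frame of grader between -0.062 and 0.062 m and y of nut5_center in the frame of grader between -0.322 and -0.204 m and z of nut5_center in the frame of grader between 0 and 0.045 m and x of stone1_center in the frame of grader between -0.062 and 0.062 m and y of stone1_center in the frame of grader between -0.322 and 0 m and z of stone1_center in the frame of grader between 0 and 0.045 m and x of stone2_center in the frame of grader between -0.062 and 0.062 m and y of stone2_center in the frame of grader between -0.322 and 0 m and z of stone2_center in the frame of grader between 0 and 0.045 m and x of stone3_center in the frame of grader between -0.062 and 0.062 m and y of stone3_center in the frame of grader between -0.322 and 0 m and z of stone3_center in the frame of grader between 0 and 0.045 m and height (world z) of scoop_grip between 0.092 and 0.108 m and angle between scoop_grip's own z axis and vertical below 0.12 rad and value of joint gate_lever between 2.331 and 2.731 rad and value of joint gate above 0.046 m and contact force between the fingers and gate_lever above 0.5 N); the arm keeps its last pose, push and grip.
It fails at once if the level is moved more than 20 mm (distance of level from where it was at the start of the episode above 0.02 m).
It fails at once if the socket tray is moved more than 20 mm (distance of socket_tray from where it was at the start of the episode above 0.02 m).
It fails at once if the padlock is moved more than 20 mm (distance of padlock from where it was at the start of the episode above 0.02 m).
It also fails if it takes over 72 s, if anything falls off the work surface, if the arm or the gripper's body presses on something with over 40 N, if the wrist force passes 120 N, or if a joint passes its speed limit or range.

## Working session

There is one attempt and no reset: what is moved stays moved. The work goes in short steps, Python scripts to look and compute and a tool call to move; the robot and the scene stay as the last step left them, time stands still between calls to the robot, and variables do not carry over. Pictures are saved under pics/ and viewed, about 8 in all and at most 12, crops included, and the job is handed in when it is done.

Besides the shell and the picture viewer there is one more tool, called after "Call:" by a JSON object that holds its "name" and its "arguments". move_arm: Moves the arm, as the interface text tells. Its arguments: {"type":"object","properties":{"increments":{"type":"array","items":{"type":"array","items":{"type":"number"}}},"hand":{"type":"number"}},"required":["increments"]}

```bash
ls; mkdir -p pics; cat > h.py <<'E'
import numpy as np, cv2
from scipy.spatial.transform import Rotation as R
from cell import env
def cam(n,save=None):
    c=env.camera(n)
    if save: cv2.imwrite('pics/'+save,c['frame'][:,:,::-1])
    return c
def rot(c):
    a=np.array(c['attitude'],float)
    return a if a.shape==(3,3) else (R.from_euler('xyz',a).as_matrix() if a.size==3 else R.from_quat(a).as_matrix())
def ray(c,uv):
    p=cv2.undistortPoints(np.array([[uv]],float),np.array(c['K']),np.array(c['D']))[0,0]
    d=rot(c)@np.array([p[0],p[1],1.]); return np.array(c['eye']),d
def onz(c,uv,z):
    e,d=ray(c,uv); return e+d*(z-e[2])/d[2]
def proj(c,P):
    P=np.atleast_2d(P).astype(float);M=rot(c).T
    r,_=cv2.Rodrigues(M); return cv2.projectPoints(P,r,-M@np.array(c['eye']),np.array(c['K']),np.array(c['D']))[0][:,0]
E
python3 - <<'E'
from h import *
print(env.tcp_to_grasp)
print(env.observe())
a=[cam(n) for n in('scene','top','wrist')]
for c in a[:2]: print(c['eye'],c['attitude'],c['K'])
cv2.imwrite('pics/a.png',cv2.resize(a[0]['frame'][:,:,::-1],(784,588)))
cv2.imwrite('pics/b.png',cv2.resize(a[1]['frame'][:,:,::-1],(784,588)))
E
```

```text
pics
0.0187
{'t': 0.0, 'joint_pos': array([-1.28741376e+00,  1.31204532e-01,  1.48928666e+00,  1.49017001e-05,
        1.52300863e+00, -8.53939064e-02]), 'joint_vel': array([-0.00042693, -0.00024767,  0.00080138,  0.00160907,  0.0001111 ,
       -0.00114335]), 'effort': array([-1.27839194e-03, -5.69389379e+01, -5.00566328e+01, -3.57244135e-04,
        1.45165657e-02,  1.74152336e-05]), 'tcp_pos': array([ 0.2161571 , -0.55911138,  0.23021448]), 'eef_rot': array([-1.57061883,  0.00189896, -1.20202041]), 'wrist_force': array([ 0.28949977, -0.44825813,  0.31467161]), 'wrist_torque': array([0.01055569, 0.01349687, 0.05633886]), 'gripper_width': 0.08562605142771461}
[1.25808911 0.3193894  1.04121546] [-2.41934891  0.01365863  2.14803733] [[389.52530036   0.         281.52479713]
 [  0.         389.52530036 212.16919678]
 [  0.           0.           1.        ]]
[ 0.48249652 -0.13735065  1.3210711 ] [-3.07443012 -0.00763994 -1.58712552] [[490.59602077   0.         277.99899711]
 [  0.         490.59602077 209.36775664]
 [  0.           0.           1.        ]]
```

View pics/a.png

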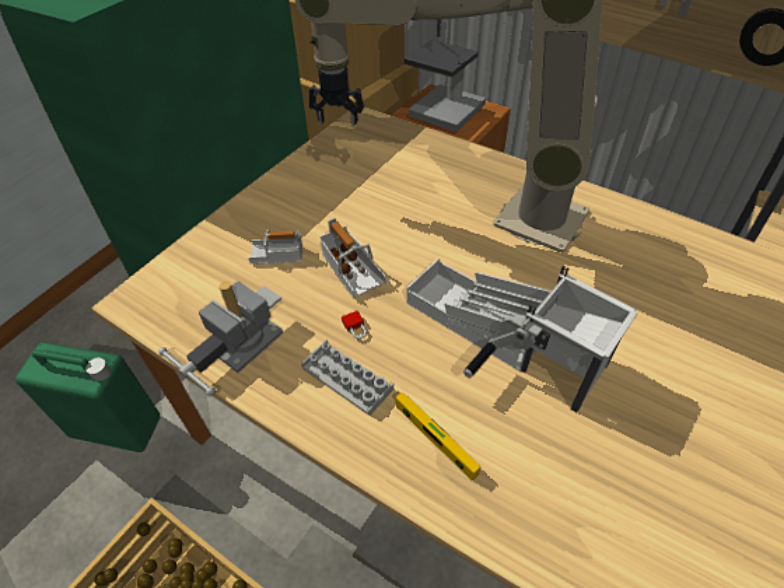

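View pics/b.png

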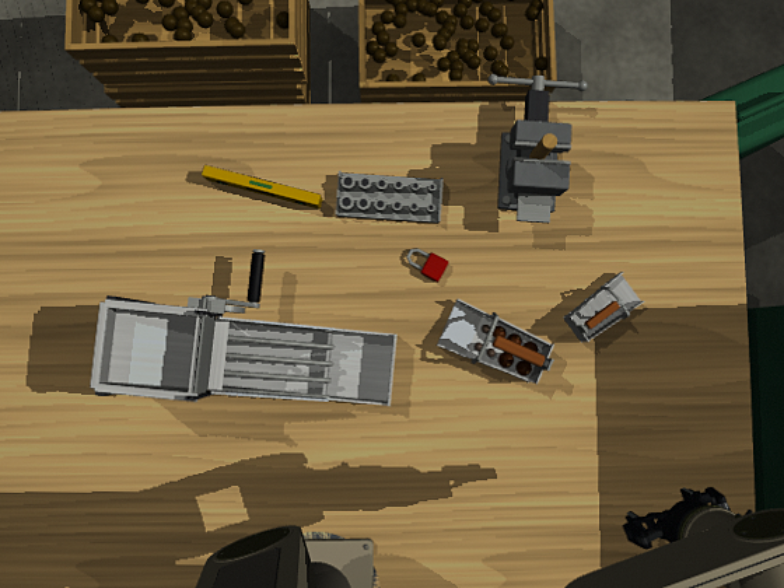

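The top view (x1.4) shows two wooden grips. The large, loaded scoop's is at (520,350); the small empty scoop's is at (602,316). The vise also has a wooden peg, at (547,143). The larger, loaded scoop at (520,350) is the one I need. The grader's hopper is at (150,345), its lever sleeve at (257,277) and its tray at (362,367). I'll check my choice in one crop.

```bash
python3 - <<'E'
from h import *
c=cam('top'); f=c['frame'][:,:,::-1]
a=cv2.resize(f[205:285,300:400],None,fx=4,fy=4,interpolation=cv2.INTER_CUBIC)  # 400x320
b=cv2.resize(f[170:295,60:290],None,fx=3.4,fy=3.4,interpolation=cv2.INTER_CUBIC) #782x425... 
out=np.zeros((600,800,3),np.uint8)
b=cv2.resize(f[172:292,62:288],(678,360),interpolation=cv2.INTER_CUBIC)
a=cv2.resize(f[207:277,305:400],(326,240),interpolation=cv2.INTER_CUBIC)
out[:360,:678]=b; out[360:600,:326]=a
s=cam('scene')['frame'][:,:,::-1]
out[360:600,340:800]=cv2.resize(s[185:285,330:522],(460,240),interpolation=cv2.INTER_CUBIC)
cv2.imwrite('pics/c.png',out)
k=1/1.4
for n,uv,z in[('g back',(546,362),.112),('g front',(494,338),.112),('lip',(441,331),.015),('lever a',(259,252),.09),('lever b',(254,301),.09),('hop TL',(107,303),.204),('hop BL',(95,393),.204),('hop TR',(200,312),.204),('hop BR',(190,397),.204),('tray TR',(397,336),.06),('tray BR',(391,405),.06),('padlock',(435,266),.02),('sock',(388,198),.04),('level',(261,186),.04)]:
    print(n,onz(c,(uv[0]*k,uv[1]*k),z).round(3))
E
```

```text
g back [ 0.438 -0.422  0.112]
g front [ 0.482 -0.331  0.112]
lip [ 0.496 -0.246  0.015]
lever a [0.643 0.086 0.09 ]
lever b [0.555 0.095 0.09 ]
hop TL [0.549 0.315 0.204]
hop BL [0.402 0.334 0.204]
hop TR [0.532 0.162 0.204]
hop BR [0.394 0.178 0.204]
tray TR [ 0.488 -0.161  0.06 ]
tray BR [ 0.363 -0.148  0.06 ]
padlock [ 0.62  -0.237  0.02 ]
sock [ 0.749 -0.149  0.04 ]
level [0.775 0.091 0.04 ]
```

View pics/c.png

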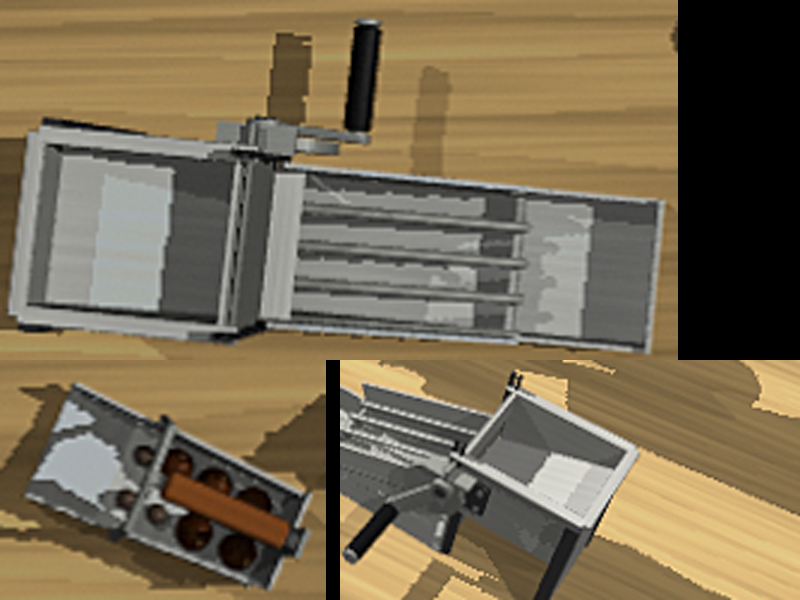

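The crop confirms the choice: this scoop holds 5 nuts and 3 stones, with its nose towards image left. Next I'll fit the grader and scoop poses to the clicked points.

```bash
python3 - <<'E'
from h import *
from scipy.optimize import least_squares
c=cam('top'); s=cam('scene')
o=lambda u,v:(62+u/3,172+v/3)
sc=lambda u,v:(330+(u-340)*192/460,185+(v-360)*100/240)
def G(p,P): return R.from_euler('z',p[2]).apply(P)+[p[0],p[1],0]
def res(p,full=False):
    h=p[3]
    m=[((.062,.15,.204),o(62,147)),((-.062,.15,.204),o(30,308)),((.064,-.324,.055),o(663,202)),((-.064,-.324,.055),o(648,352)),
       ((h+.006,-.057,.078),o(358,130)),((h+.094,-.057,.078),o(368,22))]
    ms=[((h+.094,-.057,.078),sc(350,553)),((h+.006,-.057,.078),sc(390,512)),((.068,.155,.204),sc(583,527)),((-.068,.155,.204),sc(637,452))]
    r=np.r_[proj(c,G(p,[a for a,_ in m]))-[b for _,b in m],proj(s,G(p,[a for a,_ in ms]))-[b for _,b in ms]]
    return r if full else r.ravel()
f=least_squares(res,[.47,.17,-.1,.08],loss='soft_l1'); p=f.x
print(p.round(4)); print(res(p,True).round(1))
print('mouth',G(p,[0,.075,.204]).round(3),'hub',G(p,[p[3],0,.16]).round(3),'lever',G(p,[p[3]+.05,-.057,.078]).round(3))
k=lambda u,v:(305+u/3.43,207+(v-360)/3.43)
def Q(q,P): return R.from_euler('z',q[2]).apply(P)+[q[0],q[1],.1]
def rs(q):
    m=[((-.048,0,.012),k(287,530)),((.048,0,.012),k(169,486)),((.122,.0475,-.083),k(28,495)),((.122,-.0475,-.083),k(76,385))]
    return (proj(c,Q(q,[a for a,_ in m]))-[b for _,b in m]).ravel()
f=least_squares(rs,[.46,-.376,1.15]); print(f.x.round(4),f.fun.round(1))
t=env.observe(); print(t['tcp_pos'],t['t'])
E
```

```text
[ 0.4617  0.169  -0.1126  0.0979]
[[-4.5 -0.9]
 [-0.3 -0.4]
 [ 0.1  0.4]
 [ 0.3  0.2]
 [-1.3 -1.5]
 [-0.8  0.2]
 [ 0.2  0. ]
 [-0.2 -1.7]
 [-1.  -4.5]
 [-3.  -3.6]]
mouth [0.47  0.244 0.204] hub [0.559 0.158 0.16 ] lever [0.602 0.096 0.078]
[ 0.4609 -0.3743  1.1521] [-0.3  0.5 -1.7 -1.9  1.2  1.1  1.   0.3]
[ 0.21630113 -0.55952967  0.23104031] 0.35
```

Call:
{"name": "move_arm", "arguments": {"increments": [[1.2,0.9,0,0,0,1.3],[2.5,1.8,0,0,0,2.6],[3.7,2.8,-0.2,0,0,3.9],[4.9,3.7,-0.4,0,0,5.2],[6.1,4.6,-0.6,0,0,6.4],[7.4,5.5,-0.8,0,0,7.6],[8.6,6.5,-1,0,0,8.6],[9.8,7.4,-1.2,0,0,9],[9.8,7.4,-1.2,0,0,9]], "hand": -1}}

```text
t: 1.1
tcp_pos: [0.4657, -0.3695, 0.2001]
eef_rot: [-1.568, 0.0, -0.409]
wrist_force: [-0.4, -0.2, 0.2]
gripper_width: 0.0857
```

```bash
python3 - <<'E'
from h import *
w=cam('wrist'); t=env.observe(); print(t['tcp_pos'],t['eef_rot'],t['joint_pos'].round(2),t['t'])
f=np.ascontiguousarray(w['frame'][:,:,::-1])
q=[.461,-.374,1.152]
P=R.from_euler('z',q[2]).apply([(-.048,.011,.012),(-.048,-.011,.012),(.048,-.011,.012),(.048,.011,.012),(.122,0,-.085)])+[q[0],q[1],.1]
uv=proj(w,P); print(uv.round(0))
for a in uv: cv2.circle(f,tuple(int(x) for x in a),4,(0,255,0),1)
cv2.imwrite('pics/d.png',f)
E
```

```text
[ 0.46360285 -0.37163554  0.20038373] [-1.56957018e+00  9.93188140e-04 -4.11245352e-01] [-0.76  0.13  1.54  0.    1.47 -0.35] 1.15
[[259. 281.]
 [287. 281.]
 [289. 159.]
 [259. 159.]
 [275.  70.]]
```

View pics/d.png

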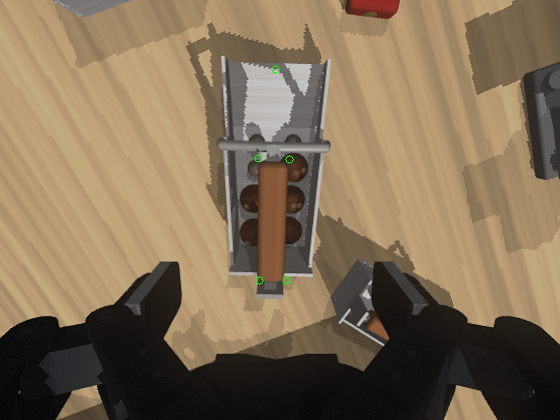

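The prediction lands on the bar: it runs from (271,162) to (272,282), within about 2 px. I'll descend and grip.

Call:
{"name": "move_arm", "arguments": {"increments": [[0,0,-1,0,0,0],[0,0,-2,0,0,0],[0,0,-3,0,0,0],[0,0,-4,0,0,0],[0,0,-4.7,0,0,0],[0,0,-4.7,0,0,0],[0,0,-4.7,0,0,0]]}}

```text
t: 1.73
tcp_pos: [0.4601, -0.3746, 0.083]
eef_rot: [-1.57, 0.002, -0.418]
wrist_force: [0.4, -0.3, 0.1]
gripper_width: 0.0856
```

Call:
{"name": "move_arm", "arguments": {"increments": [[0,0,0,0,0,0],[0,0,0,0,0,0],[0,0,0,0,0,0],[0,0,0,0,0,0],[0,0,0,0,0,0],[0,0,0,0,0,0],[0,0,0,0,0,0],[0,0,0,0,0,0],[0,0,0,0,0,0],[0,0,0,0,0,0]], "hand": 1}}

```text
t: 2.57
tcp_pos: [0.4615, -0.3749, 0.0845]
eef_rot: [-1.571, -0.0, -0.417]
wrist_force: [-2.5, 2.0, 5.5]
gripper_width: 0.0209
```

Call:
{"name": "move_arm", "arguments": {"increments": [[0,0,0.1,0,0,0],[0,0,0.4,0,0,0],[0,0,0.9,0,0,0],[0,0,1.6,0,0,0],[0,0,2.4,0,0,0],[0,0,3.3,0,0,0],[0,0,4.2,0,0,0],[0,0,5.1,0,0,0],[0,0,6,0,0,0],[0,0,6.9,0,0,0],[0,0,7.8,0,0,0],[0,0,8.6,0,0,0],[0,0,9.2,0,0,0],[0,0,9.7,0,0,0],[0,0,9.95,0,0,0],[0,0,10,0,0,0],[0,0,10,0,0,0]]}}

```text
t: 3.98
tcp_pos: [0.4613, -0.3746, 0.3337]
eef_rot: [-1.571, 0.0, -0.417]
wrist_force: [0.2, 0.1, -3.2]
gripper_width: 0.0208
```

Call:
{"name": "move_arm", "arguments": {"increments": [[0,0.1,0,0,0,0],[0,0.4,0,0,0,0],[0,0.9,0,0,0,0.1],[0,1.6,0,0,0,0.3],[0,2.4,0,0,0,0.5],[0,3.3,0,0,0,0.7],[0,4.2,0,0,0,0.9],[0,5.1,0,0,0,1.1],[-0.1,6,0,0,0,1.3],[-0.1,6.9,0,0,0,1.5],[-0.1,7.8,0,0,0,1.7],[-0.2,8.7,0,0,0,1.9],[-0.2,9.6,0,0,0,2.1],[-0.2,10.4,0,0,0,2.3],[-0.3,11,0,0,0,2.5],[-0.3,11.4,0,0,0,2.6],[-0.3,11.6,0,0,0,2.7],[-0.3,11.6,0,0,0,2.7]]}}

```text
t: 5.48
tcp_pos: [0.4537, -0.0835, 0.3337]
eef_rot: [-1.571, -0.0, -0.179]
wrist_force: [-0.6, -0.0, -4.2]
gripper_width: 0.0211
```

```bash
python3 - <<'E'
from h import *
s=cam('scene'); t=env.observe(); print(t['tcp_pos'],t['eef_rot'],t['joint_pos'].round(2),t['wrist_force'],t['wrist_torque'],t['gripper_width'],t['t'])
w=cam('wrist')
f=np.hstack([s['frame'][30:330,170:470],w['frame'][0:300,120:420]])[:,:,::-1]
cv2.imwrite('pics/e.png',cv2.resize(f,(800,400)))
E
```

```text
[ 0.45374553 -0.08435697  0.33369827] [-1.57105040e+00 -8.18223628e-05 -1.80089447e-01] [-0.29 -0.27  1.68 -0.    1.73 -0.11] [ 0.49341875 -0.61324461 -3.57698019] [-0.10671611  0.01773142 -0.02089718] 0.020754966464579767 5.5333
```

View pics/e.png

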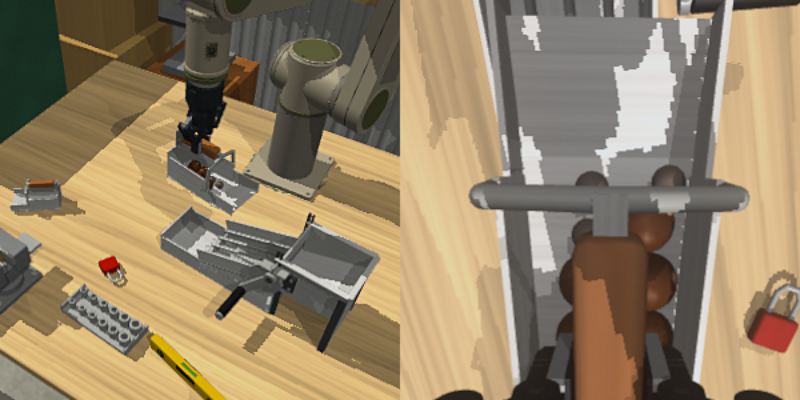

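The scoop is held level, with nuts at about (610,280) in the right panel and stones at (590,180) and (670,180). I'll go on to the hopper.

Call:
{"name": "move_arm", "arguments": {"increments": [[0,0.1,0,0,0,0],[0,0.4,0,0,0,0.1],[0,0.9,0,0,0,0.2],[0,1.5,0,0,0,0.3],[0,2.2,0,0,0,0.4],[0,2.9,0,0,0,0.5],[0,3.7,0,0,0,0.6],[-0.1,4.5,0,0,0,0.7],[-0.1,5.2,0,0,0,0.8],[-0.1,5.9,0,0,0,0.8],[-0.1,6.4,0,0,0,0.8],[-0.1,6.6,0,0,0,0.8],[-0.1,6.7,0,0,0,0.8],[-0.1,6.7,0,0,0,0.8]]}}

```text
t: 6.75
tcp_pos: [0.4513, 0.0829, 0.3337]
eef_rot: [-1.571, 0.0, -0.111]
wrist_force: [-0.8, -1.3, -4.0]
gripper_width: 0.0209
```

```bash
python3 - <<'E'
from h import *
s=cam('scene'); w=cam('wrist'); t=env.observe(); print(t['tcp_pos'],t['eef_rot'],t['joint_pos'].round(2))
# expected hopper/lip in the wrist view, and lip tracks
p=[.4617,.169,-.1126]
G=lambda P:R.from_euler('z',p[2]).apply(P)+[p[0],p[1],0]
f=np.ascontiguousarray(w['frame'][:,:,::-1])
for a in proj(w,G([(.062,.15,.204),(-.062,.15,.204),(-.062,.002,.204),(.062,.002,.204)])): cv2.circle(f,tuple(int(x) for x in a),4,(0,255,0),1)
g=s['frame'][100:310,260:540,::-1]
cv2.imwrite('pics/f.png',np.hstack([cv2.resize(f[:,60:500],(400,382)),cv2.resize(g,(400,300))[:].copy() if 0 else cv2.copyMakeBorder(cv2.resize(g,(400,300)),0,82,0,0,0)]))
Yd=np.array([.1124,.9937,0]); 
for th in (0,10,20,30,40,50):
    a=np.radians(th); L=G([0,.035,.225])
    T=L+Yd*(-.122*np.cos(a)+.0685*np.sin(a))+[0,0,.122*np.sin(a)+.0685*np.cos(a)]
    print(th,((T-t['tcp_pos'])/.025).round(2))
E
```

```text
[0.4513823  0.08224365 0.33374303] [-1.57116470e+00  9.58008661e-05 -1.11690227e-01] [ 0.07 -0.27  1.69 -0.    1.73  0.18]
0 [ 0.02  0.01 -1.61]
10 [ 0.08  0.56 -0.8 ]
20 [ 0.16  1.24 -0.11]
30 [0.25 2.02 0.46]
40 [0.35 2.9  0.89]
50 [0.45 3.83 1.15]
```

View pics/f.png

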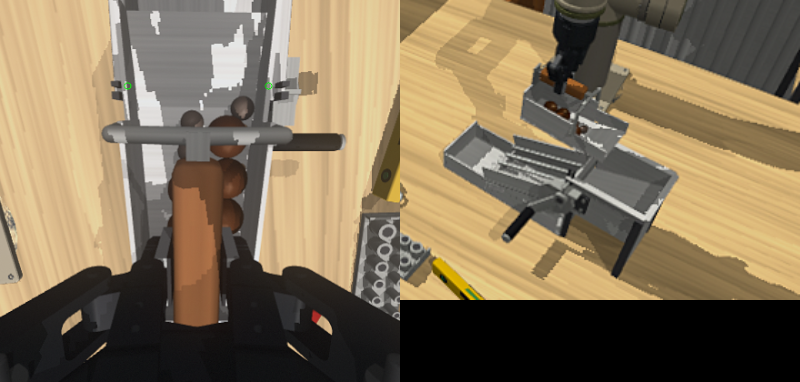

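Call:
{"name": "move_arm", "arguments": {"increments": [[0,0.1,0,-0.3,0.03,0],[0,0.2,0,-0.7,0.08,0],[0,0.3,-0.1,-1.2,0.13,0],[0.1,0.5,-0.2,-1.7,0.19,0],[0.1,0.6,-0.3,-2.2,0.25,0],[0.1,0.8,-0.3,-2.6,0.29,0],[0.1,0.9,-0.3,-3,0.34,0],[0.1,1.05,-0.2,-3.4,0.38,0],[0.15,1.15,-0.15,-3.7,0.42,0],[0.15,1.25,-0.1,-4,0.45,0],[0.2,1.4,0,-4.4,0.5,0],[0.2,1.5,0.1,-4.7,0.53,0],[0.2,1.65,0.2,-5,0.56,0],[0.25,1.75,0.3,-5.3,0.6,0],[0.25,1.85,0.35,-5.6,0.63,0],[0.25,2,0.45,-6,0.67,0],[0.25,2,0.45,-6,0.67,0]]}}

```text
t: 8.27
tcp_pos: [0.4575, 0.1338, 0.3446]
eef_rot: [-2.1, 0.001, -0.11]
wrist_force: [-0.2, -0.0, -3.5]
gripper_width: 0.0214
```

```bash
python3 - <<'E'
from h import *
s=cam('scene'); t=env.observe(); print(t['tcp_pos'],t['eef_rot'],t['joint_pos'].round(2),t['wrist_force'],t['t'])
cv2.imwrite('pics/g.png',cv2.resize(s['frame'][80:290,280:560,::-1],(784,588),interpolation=cv2.INTER_CUBIC))
E
```

```text
[0.45759245 0.13361519 0.34453515] [-2.09849545e+00  9.85862081e-04 -1.09756286e-01] [ 0.49  0.04  1.47 -0.46  1.92  0.51] [-0.50300261  0.06417091 -4.14714145] 8.3167
```

View pics/g.png

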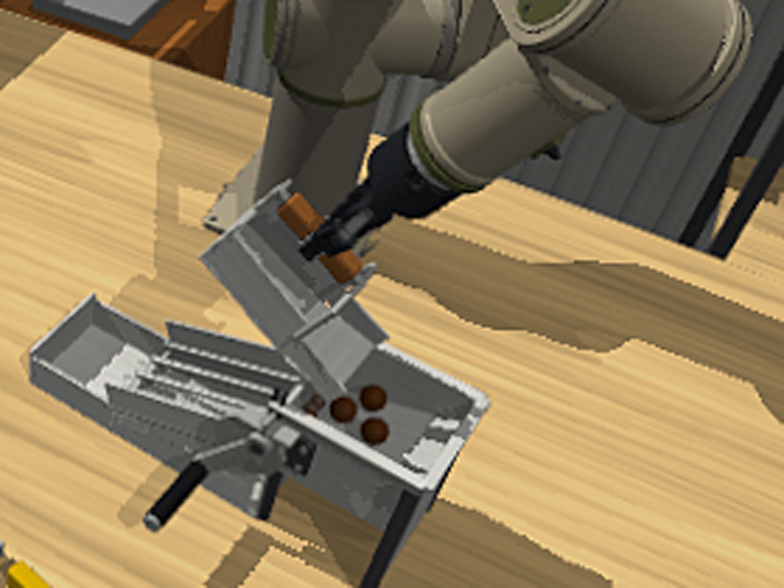

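At 30° of dip, three nuts (345,408), (372,398), (375,432) and two stones near (315,403) are in the hopper. I'll dip on to 48°, hold, rock, and dip again.

Call:
{"name": "move_arm", "arguments": {"increments": [[0,0.2,0.1,-0.4,0.04,0],[0,0.35,0.2,-0.8,0.09,0],[0.05,0.5,0.25,-1.2,0.13,0],[0.1,0.7,0.35,-1.6,0.18,0],[0.1,0.9,0.45,-2,0.22,0],[0.1,1.1,0.5,-2.4,0.27,0],[0.15,1.3,0.55,-2.9,0.32,0],[0.2,1.5,0.6,-3.4,0.38,0],[0.2,1.65,0.65,-3.7,0.41,0],[0.2,1.65,0.65,-3.7,0.41,0],[0.2,1.65,0.65,-3.7,0.41,0],[0.2,1.65,0.65,-3.7,0.41,0],[0.2,1.65,0.65,-3.7,0.41,0],[0.2,1.65,0.65,-3.7,0.41,0],[0.2,1.65,0.65,-3.7,0.41,0]]}}

```text
t: 9.57
tcp_pos: [0.4626, 0.1738, 0.3618]
eef_rot: [-2.421, -0.001, -0.112]
wrist_force: [0.4, 1.3, -3.2]
gripper_width: 0.0211
```

```bash
python3 - <<'E'
from h import *
s=cam('scene'); w=cam('wrist'); c=cam('top'); t=env.observe(); print(t['tcp_pos'],t['eef_rot'],t['joint_pos'].round(2),t['wrist_force'],t['t'])
a=cv2.resize(s['frame'][80:290,280:560,::-1],(400,300)); b=cv2.resize(w['frame'][:,:,::-1],(400,300)); d=cv2.resize(c['frame'][170:320,40:240,::-1],(400,300),interpolation=cv2.INTER_CUBIC)
cv2.imwrite('pics/i.png',np.vstack([np.hstack([a,b]),np.hstack([d,d*0])]))
E
```

```text
[0.46258804 0.17394308 0.36151642] [-2.42202253e+00 -5.69907830e-04 -1.11394248e-01] [ 0.66  0.3   1.28 -0.68  2.11  0.58] [ 1.04147494  0.98548779 -3.56627546] 9.7167
```

View pics/i.png

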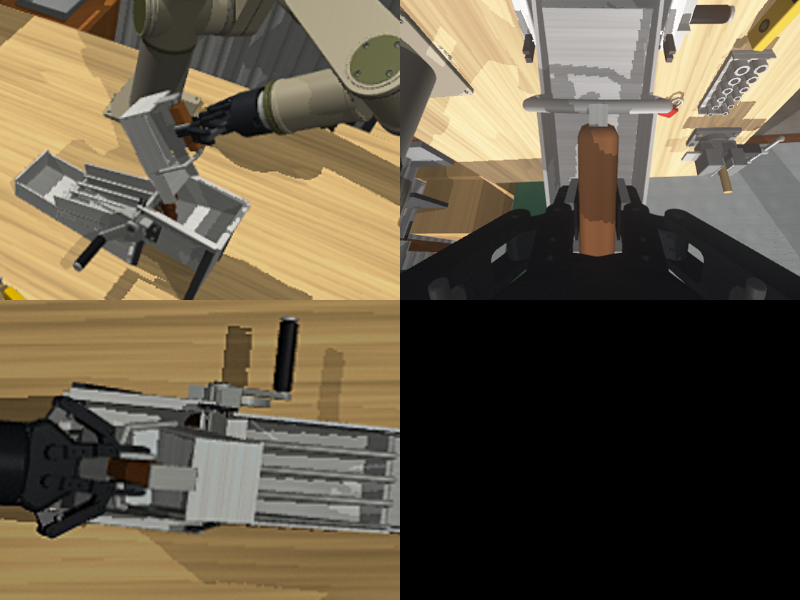

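Call:
{"name": "move_arm", "arguments": {"increments": [[0,-0.3,0.1,0.6,-0.07,0],[-0.1,-0.7,0.1,1.4,-0.16,0],[-0.1,-1.1,0.1,2.4,-0.27,0],[-0.2,-1.6,0,3.5,-0.39,0],[-0.2,-2,-0.2,4.6,-0.52,0],[-0.3,-2.4,-0.5,5.7,-0.64,0],[-0.3,-2.8,-0.8,6.8,-0.77,0],[-0.4,-3.2,-1,7.9,-0.89,0],[-0.4,-3.5,-1.1,8.9,-1,0],[-0.4,-3.7,-1.1,9.5,-1.07,0],[-0.4,-3.9,-1.1,9.7,-1.09,0],[-0.4,-4.3,-1.1,9.7,-1.09,0],[-0.4,-5,-1.1,9.7,-1.09,0],[-0.4,-5.7,-1.1,9.7,-1.09,0],[-0.4,-6.2,-1.1,9.7,-1.09,0],[-0.4,-6.4,-1.1,9.7,-1.09,0],[-0.4,-6.4,-1.1,9.7,-1.09,0]]}}

```text
t: 11.13
tcp_pos: [0.4525, 0.0134, 0.3335]
eef_rot: [-1.572, 0.0, -0.112]
wrist_force: [-1.0, -0.7, -3.3]
gripper_width: 0.0209
```

```bash
python3 - <<'E'
from h import *
s=cam('scene'); w=cam('wrist'); c=cam('top'); t=env.observe(); print(t['tcp_pos'],t['eef_rot'],t['joint_pos'].round(2),t['wrist_force'],t['t'])
a=cv2.resize(s['frame'][110:260,360:560,::-1],(400,300)); b=cv2.resize(w['frame'][:,:,::-1],(400,300)); d=cv2.resize(c['frame'][195:305,40:187,::-1],(400,300),interpolation=cv2.INTER_CUBIC)
cv2.imwrite('pics/j.png',np.vstack([np.hstack([a,b]),np.hstack([d,d*0])]))
E
```

```text
[0.45257294 0.01482013 0.33366561] [-1.57088689e+00 -1.71889200e-04 -1.10728212e-01] [-0.08 -0.29  1.7  -0.    1.73  0.03] [ 0.03702682  1.1374034  -2.64123194] 11.2833
```

View pics/j.png

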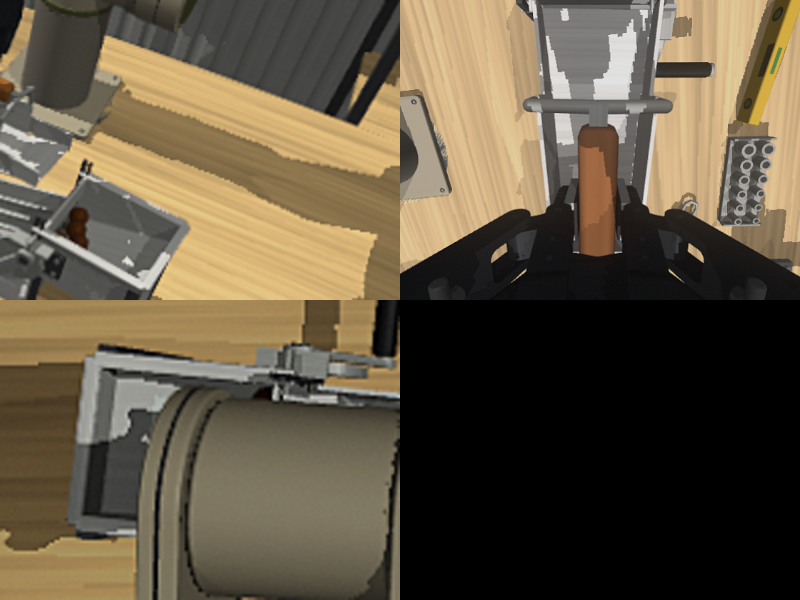

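The scoop is empty: its floor is bare in the wrist view. The nuts lie by the gate at (75,230). Now I'll take the scoop back to its place.

Call:
{"name": "move_arm", "arguments": {"increments": [[0,-0.2,0,0,0,0],[0,-0.7,0,0,0,-0.1],[0,-1.4,0,0,0,-0.3],[0,-2.3,0,0,0,-0.5],[0.1,-3.3,0,0,0,-0.7],[0.1,-4.3,0,0,0,-1],[0.1,-5.3,0,0,0,-1.2],[0.1,-6.3,0,0,0,-1.4],[0.2,-7.3,0,0,0,-1.6],[0.2,-8.3,0,0,0,-1.8],[0.2,-9.3,0,0,0,-2],[0.2,-10.3,0,0,0,-2.3],[0.2,-11.3,0,0,0,-2.5],[0.3,-12.3,0,0,0,-2.8],[0.3,-13.3,0,0,0,-3],[0.3,-14.2,0,0,0,-3.2],[0.3,-14.9,0,0,0,-3.4],[0.3,-15.4,0,0,0,-3.5],[0.3,-15.6,0,0,0,-3.5],[0.3,-15.6,0,0,0,-3.5]]}}

```text
t: 12.95
tcp_pos: [0.46, -0.3764, 0.3333]
eef_rot: [-1.571, 0.0, -0.417]
wrist_force: [0.0, 0.6, -3.4]
gripper_width: 0.0212
```

Call:
{"name": "move_arm", "arguments": {"increments": [[0,0,-0.3,0,0,0],[0,0,-1,0,0,0],[0,0,-2,0,0,0],[0,0,-3,0,0,0],[0,0,-4,0,0,0],[0,0,-5,0,0,0],[0,0,-6,0,0,0],[0,0,-7,0,0,0],[0,0,-8,0,0,0],[0,0,-8.7,0,0,0],[0,0,-9.2,0,0,0],[0,0,-9.5,0,0,0],[0,0,-9.7,0,0,0],[0,0,-9.8,0,0,0],[0,0,-9.9,0,0,0],[0,0,-9.95,0,0,0],[0,0,-9.98,0,0,0],[0,0,-9.98,0,0,0]]}}

```text
t: 14.45
tcp_pos: [0.4603, -0.3762, 0.0849]
eef_rot: [-1.571, -0.002, -0.417]
wrist_force: [-0.3, 0.1, -2.8]
gripper_width: 0.0209
```

```bash
python3 - <<'E'
from h import *
c=cam('top'); t=env.observe(); print(t['tcp_pos'],t['eef_rot'],t['joint_pos'].round(2),t['wrist_force'],t['wrist_torque'],t['t'])
s=cam('scene')
d=cv2.resize(c['frame'][172:292,40:288,::-1],(792,383),interpolation=cv2.INTER_CUBIC)
e=cv2.resize(s['frame'][120:260,200:424,::-1],(344,215),interpolation=cv2.INTER_CUBIC)
e2=cv2.resize(s['frame'][190:270,380:480,::-1],(269,215),interpolation=cv2.INTER_CUBIC)
o=np.zeros((600,792,3),np.uint8);o[:383]=d;o[385:,:344]=e;o[385:,350:619]=e2
cv2.imwrite('pics/k.png',o)
E
```

```text
[ 0.46029939 -0.37619908  0.08484588] [-1.57099368e+00 -1.51870761e-03 -4.17108735e-01] [-0.77  0.23  1.65  0.    1.26 -0.35] [ 0.35953641 -0.21422957 -3.17852532] [-0.05760121 -0.01190954 -0.04942564] 14.5
```

View pics/k.png

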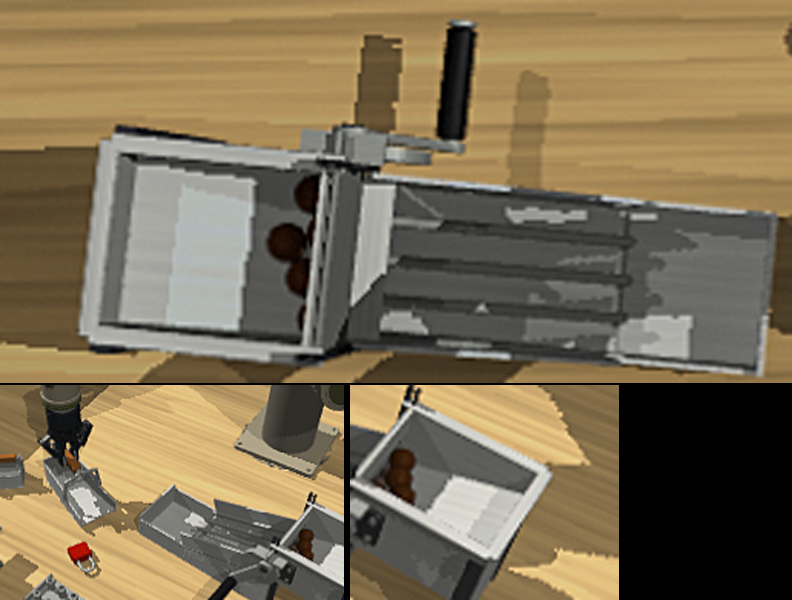

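Four nuts show at the gate, near (307,195), (285,242), (300,278) and (305,315); the rest are hidden under the rim. There are no strays on the bars or bench. I'll seat the scoop and release it.

Call:
{"name": "move_arm", "arguments": {"increments": [[0,0,-0.03,0,0,0],[0,0,-0.06,0,0,0],[0,0,-0.06,0,0,0],[0,0,-0.06,0,0,0]]}}

```text
t: 14.88
tcp_pos: [0.4604, -0.3763, 0.0846]
eef_rot: [-1.571, -0.002, -0.417]
wrist_force: [-3.5, 4.3, 7.4]
gripper_width: 0.021
```

Contact: wrist z force went from -3 to +7 N. Opening now.

Call:
{"name": "move_arm", "arguments": {"increments": [[0,0,0,0,0,0],[0,0,0,0,0,0],[0,0,0,0,0,0],[0,0,0,0,0,0],[0,0,0,0,0,0],[0,0,0,0,0,0],[0,0,0,0,0,0],[0,0,0,0,0,0],[0,0,0,0,0,0]], "hand": -1}}

```text
t: 15.63
tcp_pos: [0.4601, -0.3759, 0.0827]
eef_rot: [-1.571, -0.001, -0.417]
wrist_force: [0.1, 0.5, -0.1]
gripper_width: 0.0849
```

Call:
{"name": "move_arm", "arguments": {"increments": [[0,0,0.2,0,0,0],[0,0,0.6,0,0,0],[0,0,1.4,0,0,0],[0,0,2.4,0,0,0],[0,0,3.6,0,0,0],[0,0,4.8,0,0,0],[0,0,6,0,0,0],[0,0,7,0,0,0],[0,0,7.5,0,0,0],[0,0,7.5,0,0,0]]}}

```text
t: 16.47
tcp_pos: [0.4614, -0.3772, 0.2755]
eef_rot: [-1.573, -0.008, -0.417]
wrist_force: [0.5, -0.7, 0.8]
gripper_width: 0.0856
```

```bash
python3 - <<'E'
from h import *
w=cam('wrist'); s=cam('scene'); c=cam('top'); t=env.observe(); print(t['tcp_pos'],t['eef_rot'],t['joint_pos'].round(2),t['gripper_width'],t['t'])
a=cv2.resize(w['frame'][:,:,::-1],(400,300)); b=cv2.resize(s['frame'][130:235,200:340,::-1],(400,300)); d=cv2.resize(c['frame'][205:295,300:420,::-1],(400,300)); 
e=cv2.resize(s['frame'][200:275,330:430,::-1],(400,300))
cv2.imwrite('pics/l.png',np.vstack([np.hstack([a,b]),np.hstack([d,e])]))
# refine lever sleeve: dark pixels in top view
f=c['frame'].astype(int); m=(f.max(2)<60).astype(np.uint8); m[:170]=0;m[217:]=0;m[:,:172]=0;m[:,195:]=0
ys,xs=np.nonzero(m); print(len(xs), xs.min(),xs.max(),ys.min(),ys.max())
pts=np.c_[xs,ys].astype(np.float32); r=cv2.minAreaRect(pts); print(r)
print(onz(c,r[0],.078).round(4))
E
```

```text
[ 0.45958493 -0.37543541  0.2685939 ] [-1.56993185e+00  1.36346259e-03 -4.17016612e-01] [-0.77  0.1   1.45  0.    1.59 -0.35] 0.08532696716211735 16.6167
306 177 188 180 215
((182.20822143554688, 197.52191162109375), (8.584152221679688, 35.64516830444336), 6.009005546569824)
[0.6   0.095 0.078]
```

View pics/l.png

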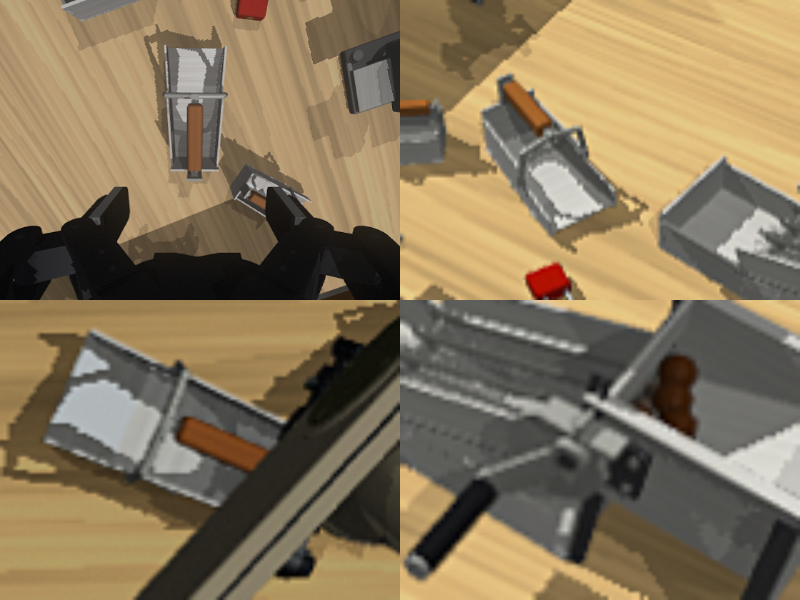

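The scoop stands level, upright and released; the small scoop and padlock are untouched. The lever sleeve centre measures (0.600, 0.095, 0.078). I'll move above it with the jaws across the grader's y.

Call:
{"name": "move_arm", "arguments": {"increments": [[0.1,0.3,0,0,0,0.5],[0.3,1,0,0,0,1.6],[0.6,2,0,0,0,2.8],[1,3.2,0,0,0,4.1],[1.4,4.4,0,0,0,5.4],[1.8,5.6,0,0,0,6.7],[2.2,6.8,0,0,0,8],[2.6,8,0,0,0,9.3],[3,9.2,0,0,0,10.6],[3.4,10.4,0,0,0,11.9],[3.8,11.6,0,0,0,13.2],[4.2,12.8,0,0,0,14.5],[4.6,14,0,0,0,15.8],[5,15.2,0,0,0,17.1],[5.4,16.4,0,0,0,18.4],[5.7,17.5,0,0,0,19.7],[5.9,18.3,0,0,0,20.8],[6.1,18.7,0,0,0,21.4],[6.1,18.8,0,0,0,21.5],[6.1,18.8,0,0,0,21.5]]}}

```text
t: 18.28
tcp_pos: [0.6116, 0.0947, 0.2678]
eef_rot: [-1.567, 0.0, 1.459]
wrist_force: [-1.0, -0.6, 0.5]
gripper_width: 0.0852
```

```bash
python3 - <<'E'
from h import *
w=cam('wrist'); t=env.observe(); print(t['tcp_pos'],t['eef_rot'],t['joint_pos'].round(2),t['t'])
p=[.4617,.169,-.1126]
print(proj(w,[[.600,.095,.078],[.6437,.09,.078],[.5563,.1,.078]]).round(1))
f=w['frame'].astype(int); m=(f.max(2)<45).astype(np.uint8)
n,l,st,ce=cv2.connectedComponentsWithStats(m)
for i in range(1,n):
    if st[i,4]>300: print(st[i],ce[i].round(1))
cv2.imwrite('pics/m.png',w['frame'][:,:,::-1])
E
```

```text
[0.61170138 0.09384084 0.26835214] [-1.56767807e+00  1.75336937e-04  1.45771762e+00] [ 0.07  0.17  1.38  0.    1.6  -1.39] 18.3333
[[275.9 180.4]
 [275.8 220.5]
 [276.  137.4]]
[388   0  39  35 650] [403.   18.6]
[276 137  11  84 380] [282.8 170. ]
[    0   262   560   158 49621] [279.8 366.6]
```

The sleeve's extent in the wrist view (rows 137–221) matches the prediction to 1 px. I'll descend and grip.

Call:
{"name": "move_arm", "arguments": {"increments": [[0,0,-0.5,0,0,0],[0,0,-1.5,0,0,0],[0,0,-2.7,0,0,0],[0,0,-4,0,0,0],[0,0,-5.2,0,0,0],[0,0,-6.3,0,0,0],[0,0,-7.2,0,0,0],[0,0,-7.9,0,0,0],[0,0,-8.3,0,0,0],[0,0,-8.3,0,0,0]]}}

```text
t: 19.17
tcp_pos: [0.6098, 0.0929, 0.059]
eef_rot: [-1.565, 0.0, 1.457]
wrist_force: [-0.5, -0.4, -1.1]
gripper_width: 0.0857
```

Call:
{"name": "move_arm", "arguments": {"increments": [[0,0,0,0,0,0],[0,0,0,0,0,0],[0,0,0,0,0,0],[0,0,0,0,0,0],[0,0,0,0,0,0],[0,0,0,0,0,0],[0,0,0,0,0,0],[0,0,0,0,0,0],[0,0,0,0,0,0],[0,0,0,0,0,0]], "hand": 1}}

```text
t: 20.0
tcp_pos: [0.6134, 0.0941, 0.0639]
eef_rot: [-1.572, -0.001, 1.459]
wrist_force: [-0.5, -0.8, 6.4]
gripper_width: 0.0224
```

```bash
python3 - <<'E'
import numpy as np
Yd=np.array([.1124,.9937,0])
def p(f):
    a=f-np.radians(55); return -.1*np.cos(a)*Yd+[0,0,.1*np.sin(a)]
for f in np.linspace(0,2.53,21): print(round(f,2),((p(f)-p(0))/.025).round(2))
E
```

```text
0.0 [0. 0. 0.]
0.13 [-0.04 -0.39  0.32]
0.25 [-0.08 -0.74  0.68]
0.38 [-0.12 -1.04  1.08]
0.51 [-0.15 -1.29  1.52]
0.63 [-0.17 -1.48  1.99]
0.76 [-0.18 -1.61  2.48]
0.89 [-0.19 -1.68  2.98]
1.01 [-0.19 -1.69  3.48]
1.14 [-0.18 -1.63  3.99]
1.27 [-0.17 -1.51  4.48]
1.39 [-0.15 -1.33  4.95]
1.52 [-0.12 -1.09  5.39]
1.64 [-0.09 -0.8   5.81]
1.77 [-0.05 -0.46  6.18]
1.9 [-0.01 -0.07  6.5 ]
2.02 [0.04 0.35 6.77]
2.15 [0.09 0.8  6.99]
2.28 [0.15 1.28 7.15]
2.4 [0.2  1.78 7.24]
2.53 [0.26 2.28 7.28]
```

Call:
{"name": "move_arm", "arguments": {"increments": [[-0.02,-0.2,0.15,0,0,0],[-0.04,-0.4,0.3,0,0,0],[-0.08,-0.75,0.7,0,0,0],[-0.12,-1.05,1.1,0,0,0],[-0.15,-1.3,1.5,0,0,0],[-0.17,-1.5,2,0,0,0],[-0.18,-1.6,2.5,0,0,0],[-0.19,-1.68,3,0,0,0],[-0.19,-1.69,3.5,0,0,0],[-0.18,-1.63,4,0,0,0],[-0.18,-1.63,4,0,0,0]]}}

```text
t: 20.92
tcp_pos: [0.6087, 0.0527, 0.1649]
eef_rot: [-1.573, -0.0, 1.459]
wrist_force: [2.6, -4.2, -2.4]
gripper_width: 0.0224
```

Call:
{"name": "move_arm", "arguments": {"increments": [[0.01,0.12,0.48,0,0,0],[0.03,0.3,0.95,0,0,0],[0.06,0.54,1.4,0,0,0],[0.09,0.83,1.8,0,0,0],[0.13,1.17,2.18,0,0,0],[0.17,1.56,2.5,0,0,0],[0.22,1.98,2.78,0,0,0],[0.27,2.43,3,0,0,0],[0.33,2.91,3.15,0,0,0],[0.38,3.41,3.25,0,0,0],[0.44,3.91,3.28,0,0,0],[0.44,3.91,3.28,0,0,0],[0.44,3.91,3.28,0,0,0]]}}

```text
t: 22.0
tcp_pos: [0.6198, 0.1513, 0.2463]
eef_rot: [-1.573, -0.001, 1.46]
wrist_force: [-0.1, -2.4, 8.8]
gripper_width: 0.0222
```

Call:
{"name": "move_arm", "arguments": {"increments": [[0,0,0,0,0,0],[0,0,0,0,0,0],[0,0,0,0,0,0],[0,0,0,0,0,0],[0,0,0,0,0,0],[0,0,0,0,0,0],[0,0,0,0,0,0],[0,0,0,0,0,0],[0,0,0,0,0,0],[0,0,0,0,0,0],[0,0,0,0,0,0],[0,0,0,0,0,0],[0,0,0,0,0,0],[0,0,0,0,0,0],[0,0,0,0,0,0],[0,0,0,0,0,0],[0,0,0,0,0,0],[0,0,0,0,0,0],[0,0,0,0,0,0],[0,0,0,0,0,0]]}}

```text
t: 23.67
tcp_pos: [0.6197, 0.1508, 0.2463]
eef_rot: [-1.573, -0.001, 1.459]
wrist_force: [0.1, -2.4, 8.7]
gripper_width: 0.0221
```

```bash
python3 - <<'E'
from h import *
w=cam('wrist'); s=cam('scene'); c=cam('top'); t=env.observe(); print(t['tcp_pos'],t['eef_rot'],t['wrist_force'],t['wrist_torque'],t['gripper_width'],t['t'])
a=cv2.resize(w['frame'][:,:,::-1],(400,300)); b=cv2.resize(s['frame'][160:280,290:450,::-1],(400,300)); d=cv2.resize(c['frame'][170:300,60:290,::-1],(400,226)); d=cv2.copyMakeBorder(d,0,74,0,0,0)
e=cv2.resize(s['frame'][130:235,200:340,::-1],(400,300))
cv2.imwrite('pics/n.png',np.vstack([np.hstack([a,b]),np.hstack([d,e])]))
def brown(f,x0,y0,x1,y1):
    h=cv2.cvtColor(f[y0:y1,x0:x1],cv2.COLOR_RGB2HSV); m=((h[...,0]<15)&(h[...,1]>110)&(h[...,2]<140)).astype(np.uint8)
    n,l,st,ce=cv2.connectedComponentsWithStats(m); return [(st[i,4],(ce[i]+[x0,y0]).round()) for i in range(1,n) if st[i,4]>8]
print('top tray+bars',brown(c['frame'],150,225,290,292)); print('top hopper',brown(c['frame'],65,210,150,290))
print('scene tray',brown(s['frame'],288,180,350,240)); print('scene hopper',brown(s['frame'],385,190,470,260))
E
```

```text
[0.61975472 0.15073784 0.24628127] [-1.57320660e+00 -9.55117469e-04  1.45908828e+00] [ 0.25891937 -1.32606423  8.53969543] [-0.28277476  0.00728698  0.01076455] 0.02213849754853767 23.8167
top tray+bars [(np.int32(162), array([274., 251.])), (np.int32(253), array([269., 270.]))]
top hopper []
scene tray [(np.int32(190), array([308., 203.]))]
scene hopper []
```

View pics/n.png

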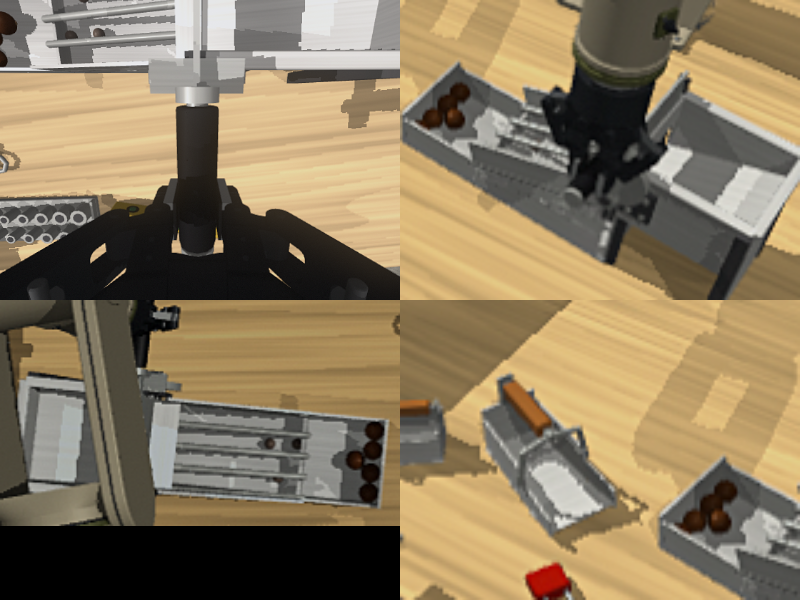

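Five nuts are in the tray, four down its end wall at about (372,430–492) and one at (357,460). Two stones show in the bin at (270,443) and (297,444). The lever is straight up and the scoop is level. I'll look for the third stone numerically after a little more holding.

Call:
{"name": "move_arm", "arguments": {"increments": [[0,0,0,0,0,0],[0,0,0,0,0,0],[0,0,0,0,0,0],[0,0,0,0,0,0],[0,0,0,0,0,0],[0,0,0,0,0,0],[0,0,0,0,0,0],[0,0,0,0,0,0],[0,0,0,0,0,0],[0,0,0,0,0,0],[0,0,0,0,0,0],[0,0,0,0,0,0]]}}

```text
t: 24.82
tcp_pos: [0.6198, 0.1507, 0.2463]
eef_rot: [-1.573, -0.001, 1.459]
wrist_force: [-0.6, -2.1, 8.7]
gripper_width: 0.022
```

```bash
python3 - <<'E'
from h import *
p=[.4617,.169,-.1126]
G=lambda P:R.from_euler('z',p[2]).apply(P)+[p[0],p[1],0]
inv=lambda P:R.from_euler('z',-p[2]).apply(np.array(P)-[p[0],p[1],0])
for n in('top','wrist','scene'):
    c=cam(n); f=c['frame']
    h=cv2.cvtColor(f,cv2.COLOR_RGB2HSV)
    m=((h[...,0]<20)&(h[...,1]>45)&(h[...,2]<130)).astype(np.uint8)
    hull=proj(c,G([(.066,.155,.204),(-.066,.155,.204),(.066,-.326,.06),(-.066,-.326,.06),(.066,-.32,.0),(-.066,-.32,.0)]))
    k=np.zeros(m.shape,np.uint8); cv2.fillConvexPoly(k,cv2.convexHull(hull.astype(np.int32)),1)
    q,l,st,ce=cv2.connectedComponentsWithStats(m*k)
    print(n,env.observe()['wrist_force'].round(1))
    for i in range(1,q):
        if st[i,4]>=6: print('  ',st[i],ce[i].round(1),'bin-level grader xy',inv(onz(c,ce[i],.015))[:2].round(3),'rgb',f[l==i].mean(0).round())
E
```

```text
top [ 0.3 -1.1  7.2]
   [259 240  22  47 470] [271.3 262.7] bin-level grader xy [ 0.001 -0.299] rgb [23. 11.  5.]
   [213 250   5   6  24] [214.8 252.1] bin-level grader xy [ 0.014 -0.148] rgb [50. 40. 33.]
   [228 250   5   6  25] [230.2 252.2] bin-level grader xy [ 0.018 -0.188] rgb [20. 15. 13.]
   [217 272   6   3  11] [219.3 273.1] bin-level grader xy [-0.04  -0.165] rgb [47. 38. 32.]
   [188 284   7   1   7] [191. 284.] bin-level grader xy [-0.076 -0.094] rgb [98. 82. 55.]
   [202 285   7   1   7] [205. 285.] bin-level grader xy [-0.075 -0.131] rgb [88. 70. 44.]
   [235 286  28   3  31] [248.  287.2] bin-level grader xy [-0.069 -0.244] rgb [81. 65. 39.]
wrist [-0.2 -2.1  8.3]
   [111   0  12   3  23] [116.4   0.9] bin-level grader xy [-0.029 -0.164] rgb [58. 50. 46.]
   [  0  16  24  47 671] [ 9.4 35. ] bin-level grader xy [ 0.003 -0.28 ] rgb [38. 23. 14.]
   [130  40  14  12 107] [135.6  45.2] bin-level grader xy [ 0.012 -0.15 ] rgb [88. 77. 70.]
   [ 91  43  16  11 105] [97.4 48.1] bin-level grader xy [ 0.015 -0.19 ] rgb [55. 48. 44.]
   [  0  71  11  23 183] [ 3.9 83.3] bin-level grader xy [ 0.05  -0.297] rgb [34. 21. 13.]
scene [ 0.6 -1.7  9.1]
   [296 193  22  19 211] [308.5 203.3] bin-level grader xy [-0.007 -0.299] rgb [44. 23. 10.]
```

All three stones agree between the top and wrist views at bin height: grader (0.014,-0.149), (0.017,-0.189) and (-0.035,-0.165). Handing in.

```bash
python3 -c "
from cell import env
print(env.hand_in()); t=env.observe(); print(t['t'],t['tcp_pos'],t['wrist_force'],t['gripper_width'])"
```

```text
the job is handed in; nothing more can be done
None
the job is handed in; nothing more can be done
```

The job is done and handed in at about 25 s of the allowed 72 s; no verdict is reported, so the result rests on my own last checks. I tipped the larger scoop into the hopper with the gate shut, stood it back level where it came from, then swung the lever up and handed in still gripping it.

- **Nuts:** the last picture showed all five in the end tray, and colour detection found nothing left in the hopper. The fifth nut lies against the others, so I counted it by eye. The combined brown area (470 px) fits about five nuts.
- **Stones:** the last picture showed only two. The third was partly hidden by a bar, but the top and wrist cameras both place it in the bin, agreeing to about 1 cm.
- **Lever and gate:** the tool stayed within about 1 mm of the planned position for the lever straight up, and the grip was firm (opening 22 mm). I had no direct reading of the lever angle, gate height or finger force.
- **Lever grasp:** the grasp sat about 4 mm higher on the sleeve than planned, but it did not slip.
- **Bystanders:** the padlock, sockets and level looked undisturbed wherever they showed in the pictures. I did not measure their displacement at the end.

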